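# Load a medicine tray over the sill of a packing machine's bay

## Task

Load the grey medicine tray into the packing machine's loading bay without picking it up off the bench: raise its front edge by the grip fin and rest it on the bay's raised step while the back edge stays on the bench, then push it from behind, gently, until the whole tray lies flat on the deck and has pushed the stop plunger inside the machine part of the way in (about 4 mm; you feel it give). Do not ram the tray against the step, do not drive the plunger to the end of its 9 mm travel, leave the other things where they are, and let go of the tray at the end.

Things in the scene. Friction and masses are not known exactly. Their poses are not given: they have to be found in the camera images.
- tray: grey open plastic tray, 190 long (x), 110 wide (y), walls 50 high, 5 thick, holding small white cartons (fixed, 26 to 40 high); 0.55 to 0.9 kg, centre of mass near its middle. Origin: centre of the underside; +x to the front (leading) end, z up. It starts on the bench before the bay, front edge 35 to 80 short of the deck, up to 20 off the bay's centre line and 0.15 rad askew
- fin_top (a point): middle of the top edge of the tray's upright grey grip fin, on the tray's centre line: 12 thick (y), 56 long (x), from x = 17 to 73 of the tray, top 86 above the tray's underside, clear above the 50 mm walls
- toe (a point): middle of the lower edge of the tray's front end (x = 95 of the tray)
- heel (a point): middle of the lower edge of the tray's back end (x = -95 of the tray)
- bay: loading bay of the grey packing machine, fixed. Origin: on the bench, under the middle of the deck's front edge; +x points into the bay (the way the tray goes), z up. The steel deck is 12 above the bench, from x = 0 inward. Two aluminium guides 14 high stand on it, 122 apart inside from x = 35 on, flaring to about 143 at x = 5. A tray pushed home has its heel at about x = 15 to 60
- mouth (a point): bottom middle of the intake mouth in the machine's housing, on the deck at bay x = 160; mouth 170 wide, open up to 118 above the bench, too low to load from above; the housing is 290 wide and 218 high
- kick_strip: steel strip on the front face of the step, 4 thick (bay x = -4 to 0), 160 wide, its top 9.5 above the bench. Origin as the bay's. A tray pushed forward with its front edge not raised runs into it; more than 15 N on it counts as ramming
- plunger (a joint): stop plunger on the bay's centre line inside the housing, a black disc 26 across, 38 above the bench, facing the mouth: metres it has been pushed in, 0 at the start, end of travel 0.009. It slides in along the bay's x against a constant friction of about 7 N and stays where it is left. Where it stands differs from start to start and is not measured (its face at bay x = 203 to 245 before it is pushed), so it must be found by feel
- bottle_a: amber bottle, 52 across, 90 high, origin under its middle; leave alone
- bottle_b: white bottle, 44 across, 75 high, origin under its middle; leave alone
- carton: brown carton 55 x 100 x 45 high, origin under its middle; leave alone
- jar: white jar, 48 across, 50 high, standing on the deck outside a guide, origin under its middle; leave alone
- scanner: black hand scanner lying flat, about 140 long, 36 high, origin under its handle; leave alone
- screwdriver: screwdriver lying flat, about 200 long; leave alone

How it is judged (in metres and radians):
On the way, in this order (a step that is already met when the one before it is completed fails the run):
1. the tray's front edge rests on or over the deck, at least 6 mm inside its edge, while the back edge is still on the bench (x of toe in the frame of bay above 0.006 m and z of toe in the frame of bay above 0.01 m and height (world z) of heel below 0.005 m), for 0.2 s.
2. the whole tray lies on the deck, back edge past the deck's edge (x of heel in the frame of bay above 0.003 m and angle between tray's own z axis and vertical below 0.04 rad), for 0.1 s.
At the end, for the whole second after the job is handed in: The tray lies flat (within 0.04 rad) and at rest on the bay's deck, its underside 9 to 16 mm above the bench, its back edge at least 3 mm inside the deck's edge, in line with the bay within 0.12 rad; the plunger is pushed in by 1.8 to 7.5 mm; the tray is released (all of step 2 and value of joint plunger between 0.0018 and 0.0075 m and z of tray in the frame of bay between 0.009 and 0.016 m and angle between the x axis of tray and the x axis of bay, either way round below 0.12 rad and linear speed of tray below 0.01 m/s); the robot touches nothing.
It fails at once if the tray is rammed against the step: more than 15 N on the kick strip (contact force between tray and kick_strip above 15 N).
It fails at once if the plunger is driven to its end (over 8.3 mm) (value of joint plunger above 0.0083 m).
It fails at once if the tray is picked up: its back edge more than 25 mm above the bench (height (world z) of heel above 0.025 m).
It fails at once if another thing on the bench is moved by more than 20 mm (distance of any of bottle_a, bottle_b, carton, jar, scanner, screwdriver from where it was at the start of the episode above 0.02 m).
It also fails if it takes over 72 s, if anything falls off the work surface, if the arm or the gripper's body presses on something with over 40 N, if the wrist force passes 120 N, or if a joint passes its speed limit or range.

## Robot

A 6-joint arm with a two-finger parallel gripper is mounted at the origin on the work surface. World frame = base frame: x ahead of the robot, y to its left, z up, the work surface at z = 0. Lengths are in mm, angles in rad, forces in N, time in s.
With the tool pointing down it reaches from about 375 to 900 mm from the base axis. Payload 3.1 kg.
Tool frame: the origin (TCP) lies on the centre line of the jaws, within the pads' length; the fingertips stand 8 mm ahead of it and the grasp point (between the pads) lies 11 mm behind it (env.nose_length is the distance from the TCP to the fingertips, in mm); z points along the fingers, y is the line along which they close (so a half turn about z gives the same grasp; the last joint's range is limited). The gripper opens to 87 mm and grips with 3 to 60 N. Pads are 19 mm wide; open, the fingers measure 117 mm over their backs; the gripper's body (75 mm by 190 mm) begins 51 mm behind the grasp point.
Start: joints at [1.171, 0.527, 1.433, -0, 1.181, -0.178], TCP at [137.451, 609.675, 230.548] pointing down, gripper open.
Joint ranges: [-3.08, 3.08], [-0.75, 2.2], [0.22, 2.44], [-1.43, 4.57], [0, 2.65], [-2.85, 2.85]. Speed limits (rad/s): [2.79, 2.79, 3.14, 3.14, 3.14, 3.14].

## Interface

Orientations are given as [roll, pitch, yaw] about the fixed x, y, z axes, in that order (R = Rz(yaw) Ry(pitch) Rx(roll)).
In Python, from rig import env, eyes, ticket gives the robot as it stands. The module is installed in compiled form; this text tells all that it offers.
- The arm moves only by the tool play_rows, never from a script. Its argument "plan" is a list of rows, each a list of 3 entries, a list of its own where there are three numbers: the shift along the tool's x, y, z in mm, then the turn about the tool's z in rad, then the opening in per cent of the stroke, from 0 (shut) to 100 (fully open). In form: [[[dx, dy, dz], twist, jaw], ...]. A call has exactly 5 rows; each row is the pose to reach, as a shift and turn from the pose commanded when the call began, along the tool's axes at that moment; what a row does not reach only later rows make up. A row lasts 1/8 s, in which the tool goes at most 62.5 mm and 10.7 degrees, less where a joint would pass 70% of its speed; a pose out of reach is approached as far as the arm can. A call with a gripper value outside its range is refused whole. The fingers move at their own pace and stop on an object; "newtons" is the grip in N (left out, the last holds). Time passes only in rows, so rows that repeat a pose let the fingers close, or fill a call up. It gives the time, the measured TCP pose, the force, the opening and the grip force at its end, in the units of the state.
- env.get_state(): the state, without advancing time (a new reading comes with each control period).
- eyes.get_image(name): name is "scene" or "top" or "wrist"; returns the picture (400x640x3 uint8, red, green, blue); there is no depth.
- eyes.get_calibration(name): a dict with "K" (3x3 intrinsics, pixels), "T" (4x4, takes a point from camera to world coordinates); the wrist camera has in their place "hand_eye" (4x4, takes a point from camera to tool coordinates, whose origin is the TCP and whose axes are the flange's). Camera axes: x right, y up, looking along -z (the intrinsics and any distortion apply to the point x, -y, -z); pixel columns grow to the right and rows downward; lengths in mm; the calibration is good to about 2 mm. The wrist camera is an equidistant fisheye: a pixel r from the principal point sees the ray r / f radians off the axis. A picture is of the moment at which its call begins: read the wrist's pose just before it. get_calibration takes no time and is no camera call.
- ticket.sign_off(): hands the job in; it is judged then, once.
The state is a dict: "clock": time; "joints": joint angles; "qvel": joint speeds; "joint_efforts": joint torques, N m; "tool_pos": TCP position; "orientation": TCP orientation; "wrist_force": force on the tool from outside, world axes, zero at the start; "wrist_torque": the same for the moment, N m; "gripper_width": finger opening in mm; "grasp_force": force on a finger pad.
Only numpy, scipy, OpenCV 4.12 (cv2) and the standard library are available. Lean on these libraries where they do the work, as an engineer would, in place of code of your own. Each camera call takes 0.05 s, during which the arm holds its last target. There are 200 camera calls.

## Working session

There is one attempt and no reset: what is moved stays moved. The work goes in short steps, Python scripts to look and compute and a tool call to move; the robot and the scene stay as the last step left them, time stands still between calls to the robot, and variables do not carry over. Pictures are saved under pics/ and viewed, at most 10 in all, crops included, and the job is handed in when it is done.

Besides the shell and the picture viewer there is one more tool, called after ">>>" as name([rows], argument=value, ...), one row to a line, values as JSON. play_rows: Moves the arm, as the interface text tells. Its arguments: {"type":"object","properties":{"plan":{"type":"array","items":{"type":"array"}},"newtons":{"type":"number"}},"required":["plan"]}

```bash
mkdir -p pics
cat > h.py <<'E'
import numpy as np, cv2
from rig import env, eyes, ticket
def snap(n,f):
    im=eyes.get_image(n); cv2.imwrite(f'pics/{f}.png',im[:,:,::-1]); return im
def ray(n,u,v):
    c=eyes.get_calibration(n);K=np.array(c['K']);T=np.array(c['T'])
    d=np.linalg.inv(K)@[u,v,1]; d=T[:3,:3]@[d[0],-d[1],-d[2]]
    return T[:3,3],d
def onz(n,u,v,z):
    o,d=ray(n,u,v); return o+d*(z-o[2])/d[2]
E
python3 - <<'E'
from h import *
s=env.get_state();print(s)
for n in('top','scene'):
    snap(n,n+'0');c=eyes.get_calibration(n);print(n,c)
E
```

```text
{'clock': 0.0, 'joints': array([ 1.17053660e+00,  5.28485545e-01,  1.43392877e+00,  1.34615343e-05,
        1.18138430e+00, -1.78504256e-01]), 'qvel': array([0.00206754, 0.0004073 , 0.00038501, 0.00185171, 0.00060966,
       0.00191761]), 'joint_efforts': array([ 1.63296063e-04, -4.40041745e+01, -1.76589113e+01,  6.32616598e-02,
        5.81828132e-02, -1.38435521e-04]), 'tool_pos': array([137.14603598, 609.02116105, 229.55129453]), 'orientation': array([-3.13942395e+00, -4.03929713e-04,  2.91983162e+00]), 'wrist_force': array([0.09305303, 0.24393695, 0.17998715]), 'wrist_torque': array([-0.00270151,  0.0342999 , -0.02185429]), 'grasp_force': 0.0, 'gripper_width': 87.2834366888549}
top {'K': array([[453.5966331 ,   0.        , 313.99817247],
       [  0.        , 453.5966331 , 202.64757051],
       [  0.        ,   0.        ,   1.        ]]), 'T': array([[ 3.01947797e-02,  9.96443690e-01, -7.86654138e-02,
         4.71041013e+02],
       [-9.99517031e-01,  2.95218143e-02, -9.70402270e-03,
        -7.58460210e+01],
       [-7.34716646e-03,  7.89204316e-02,  9.96853843e-01,
         1.37056688e+03],
       [ 0.00000000e+00,  0.00000000e+00,  0.00000000e+00,
         1.00000000e+00]])}
scene {'K': array([[472.80620393,   0.        , 312.86884492],
       [  0.        , 472.80620393, 194.61380377],
       [  0.        ,   0.        ,   1.        ]]), 'T': array([[ 8.59576097e-01, -4.11320697e-01,  3.03223049e-01,
         9.09589797e+02],
       [ 5.10882146e-01,  7.04876713e-01, -4.92085614e-01,
        -5.91662439e+02],
       [-1.13298680e-02,  5.77896273e-01,  8.16031575e-01,
         9.77507376e+02],
       [ 0.00000000e+00,  0.00000000e+00,  0.00000000e+00,
         1.00000000e+00]])}
```

View pics/top0.png

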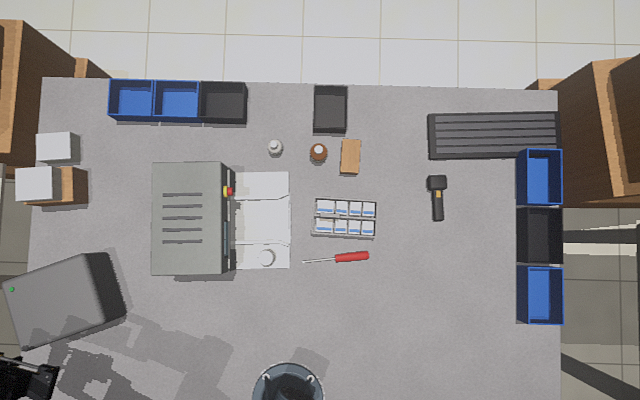

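View pics/scene0.png

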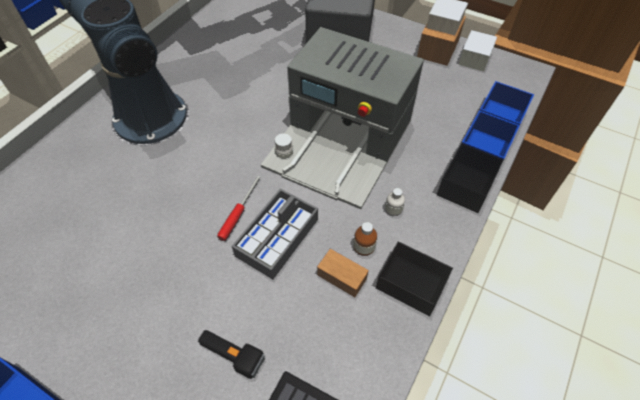

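The top view shows the tray at about (345,218), the deck at (262,220) with the machine to its left, the bottles and carton above and the screwdriver below. I'll enlarge the area in both views.

Run:
```python
from h import *
a=cv2.imread('pics/top0.png')[155:280,220:385];cv2.imwrite('pics/tc.png',cv2.resize(a,None,fx=4.8,fy=4.8,interpolation=cv2.INTER_CUBIC))
a=cv2.imread('pics/scene0.png')[110:280,215:415];cv2.imwrite('pics/sc.png',cv2.resize(a,None,fx=3.5,fy=3.5,interpolation=cv2.INTER_CUBIC))
```

```text
(no output)
```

View pics/tc.png

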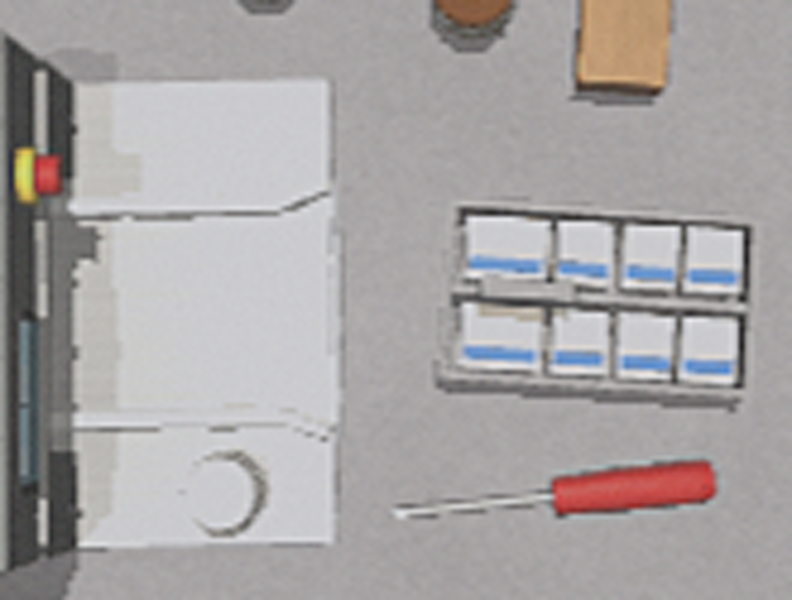

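View pics/sc.png

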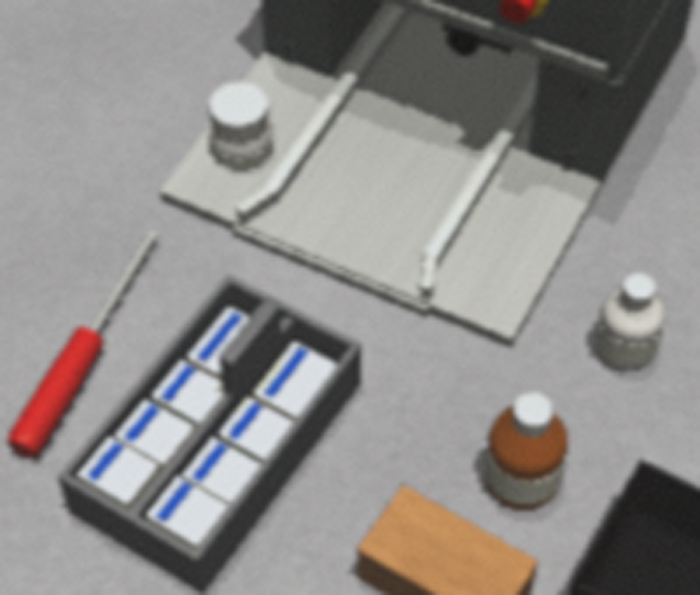

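The crops show the deck's front edge at (330,80)–(334,543), the tray rim's corners, and the fin top at (483..575, 287) in the top crop and (223..272, 357..305) in the scene crop.

```bash
cat >> h.py <<'E'
def T(x,y,z): return onz('top',220+(x+.5)/4.8-.5,155+(y+.5)/4.8-.5,z)
def S(x,y,z): return onz('scene',215+(x+.5)/3.5-.5,110+(y+.5)/3.5-.5,z)
def tri(a,b,ax=None):
    (o1,d1),(o2,d2)=[ray(n,u,v) for n,u,v in (a,b)]
    A=np.stack([d1,-d2],1); t=np.linalg.lstsq(A,o2-o1,rcond=None)[0]
    p,q=o1+t[0]*d1,o2+t[1]*d2; return (p+q)/2,np.linalg.norm(p-q)
def tc(x,y): return ('top',220+(x+.5)/4.8-.5,155+(y+.5)/4.8-.5)
def sc(x,y): return ('scene',215+(x+.5)/3.5-.5,110+(y+.5)/3.5-.5)
E
python3 - <<'E'
from h import *
np.set_printoptions(precision=1,suppress=True)
print('deck top',T(330,80,12),T(334,543,12)); print('deck sc',S(512,341,12),S(163,195,12))
print('guides',T(75,215,26),T(283,210,26),T(75,415,26),T(290,415,26))
print('deck tri',tri(tc(330,80),sc(512,341)),tri(tc(334,543),sc(163,195)))
print('tray top',[T(*p,50) for p in((460,207),(750,226),(742,390),(440,375))])
print('tray sc',[S(*p,50) for p in((360,347),(203,563),(65,480),(231,282))])
print('fin',T(483,286,86),T(575,291,86),S(223,357,86),S(270,304,86))
print('fin tri',tri(tc(529,287),sc(247,331)),'rim tri',tri(tc(460,207),sc(360,347)),tri(tc(750,226),sc(203,563)))
E
```

```text
deck top [671.   17.7  12. ] [382.1   5.2  12. ]
deck sc [671.8  17.8  12. ] [385.9   3.1  12. ]
guides [579.9 172.1  26. ] [586.8  43.1  26. ] [456.3 166.7  26. ] [460.3  34.2  26. ]
deck tri (array([671.4,  18. ,  11.4]), np.float64(0.653336617571489)) (array([382.3,   6. ,   6.5]), np.float64(1.439391229876793))
tray top [array([589.8, -66.8,  50. ]), array([ 583.4, -243.3,   50. ]), array([ 483.8, -240.4,   50. ]), array([487.4, -57.7,  50. ])]
tray sc [array([595.2, -62. ,  50. ]), array([ 592.5, -248.9,   50. ]), array([ 484.2, -244.9,   50. ]), array([490.8, -60.5,  50. ])]
fin [540.1 -82.   86. ] [ 538.8 -136.4   86. ] [ 535.1 -133.8   86. ] [539.1 -83.1  86. ]
fin tri (array([ 539.4, -109.7,   88.7]), np.float64(1.9755555817993977)) rim tri (array([592.6, -64.6,  50.5]), np.float64(7.202615439692025)) (array([ 586. , -244.2,   34.5]), np.float64(3.279184047553374))
```

```bash
cat > go.py <<'E'
import sys
from h import *
def go(x,y,z,yaw):
    s=env.get_state();p=s['tool_pos'];c=s['orientation'][2]
    d=np.array([x,y,z])-p; a=np.array([np.cos(c),np.sin(c)]);b=np.array([np.sin(c),-np.cos(c)])
    print('t%.2f'%s['clock'],'pos',p.round(1),'rpy',s['orientation'].round(3),'F',s['wrist_force'].round(1),'w %.1f'%s['gripper_width'])
    print('shift',(d[:2]@a).round(1),(d[:2]@b).round(1),(-d[2]).round(1),'twist %.3f'%((c-yaw+np.pi)%(2*np.pi)-np.pi))
if __name__=='__main__': go(*map(float,sys.argv[1:]))
E
python3 go.py 541 -95 200 1.544
```

```text
t0.10 pos [137.2 609.1 229.7] rpy [-3.14 -0.    2.92] F [-0.4 -0.3  0.2] w 87.0
shift -548.8 -598.0 29.7 twist 1.376
```

>>> play_rows([
  [[-20,-22,-50],0.0,100],
  [[-60,-65,-90],0.1,100],
  [[-100,-109,-100],0.25,100],
  [[-140,-153,-100],0.4,100],
  [[-180,-196,-100],0.5,100],
])

```text
clock: 0.72
tool_pos: [270.5, 377.1, 330.7]
orientation: [3.141, 0.0, 2.417]
wrist_force: [0.5, 1.3, -0.4]
gripper_width: 86.9
grasp_force: 0.0
```

```bash
python3 go.py 541 -95 260 1.544
```

```text
t0.72 pos [270.5 377.1 330.7] rpy [3.141 0.    2.417] F [ 0.5  1.3 -0.4] w 86.9
shift -515.5 -174.1 70.7 twist 0.873
```

>>> play_rows([
  [[-52,-17,0],0.13,100],
  [[-106,-36,0],0.27,100],
  [[-160,-54,0],0.4,100],
  [[-214,-72,0],0.5,100],
  [[-268,-90,0],0.6,100],
])

```text
clock: 1.35
tool_pos: [412.0, 132.6, 330.4]
orientation: [-3.142, -0.0, 1.816]
wrist_force: [0.5, 1.2, 0.2]
gripper_width: 86.9
grasp_force: 0.0
```

```bash
python3 go.py 541 -95 180 1.544
```

```text
t1.35 pos [412.  132.6 330.4] rpy [-3.142 -0.     1.816] F [0.5 1.2 0.2] w 86.9
shift -252.1 69.8 150.4 twist 0.272
```

>>> play_rows([
  [[-55,15,20],0.07,100],
  [[-110,30,50],0.14,100],
  [[-165,45,85],0.21,100],
  [[-215,60,120],0.27,100],
  [[-252,70,150],0.27,100],
])

```text
clock: 1.98
tool_pos: [542.4, -94.7, 179.1]
orientation: [3.141, 0.0, 1.548]
wrist_force: [0.7, 0.3, -0.5]
gripper_width: 87.1
grasp_force: 0.0
```

Run:
```python
from h import *
from go import go
go(541,-95,63,1.544)
snap('wrist','w1'); print(eyes.get_calibration('wrist'))
```

```text
t1.98 pos [542.4 -94.7 179.1] rpy [3.141 0.    1.548] F [ 0.7  0.3 -0.5] w 87.1
shift -0.3 -1.3 116.1 twist 0.004
{'K': array([[309.70691629,   0.        , 315.10068233],
       [  0.        , 309.70691629, 197.74448632],
       [  0.        ,   0.        ,   1.        ]]), 'hand_eye': array([[-9.58307150e-04,  9.56681487e-01,  2.91135044e-01,
         7.99106663e+01],
       [ 9.99999284e-01,  1.12543624e-03, -4.06607014e-04,
         1.09099288e+00],
       [-7.16647332e-04,  2.91134446e-01, -9.56681881e-01,
        -1.54199344e+02],
       [ 0.00000000e+00,  0.00000000e+00,  0.00000000e+00,
         1.00000000e+00]])}
```

View pics/w1.png

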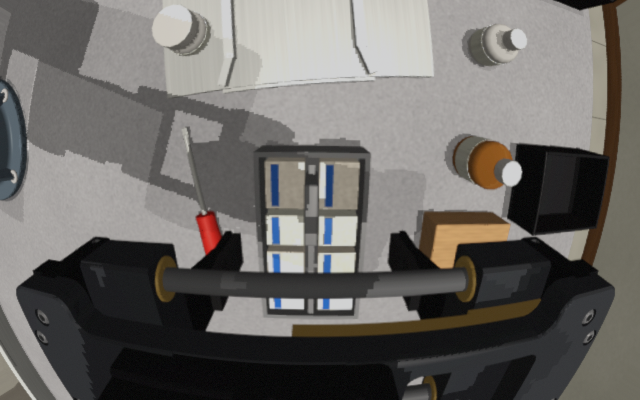

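The wrist view shows the tray rim's front corners at (256,150) and (368,150) and back corners at (264,316) and (357,317), with the fin on column ~312. The deck edge runs from (167,95) to (433,76).

```bash
cat >> h.py <<'E'
from scipy.spatial.transform import Rotation as Ro
def wz(u,v,z,pos,rpy):
    c=eyes.get_calibration('wrist');K=c['K'];H=np.array(c['hand_eye'])
    x,y=(u-K[0,2])/K[0,0],(v-K[1,2])/K[1,1];r=np.hypot(x,y)
    d=np.array([x/r*np.sin(r),-y/r*np.sin(r),-np.cos(r)])
    R=Ro.from_euler('xyz',rpy).as_matrix(); o=R@H[:3,3]+pos; d=R@H[:3,:3]@d
    return o+d*(z-o[2])/d[2]
E
python3 - <<'E'
from h import *
np.set_printoptions(precision=1,suppress=True)
s=env.get_state();p,r=s['tool_pos'],s['orientation']
W=lambda u,v,z:wz(u,v,z,p,r)
print('rim',[W(*q,50) for q in((256,150),(368,150),(264,316),(357,317))])
print('deck',W(167,95,12),W(433,76,12))
print('guides',W(233,60,26),W(352,45,26))
print('fin',W(312,175,86),W(312,230,86))
im=cv2.imread('pics/w1.png')[130:250,250:375]
cv2.imwrite('pics/w1c.png',cv2.resize(im,None,fx=5,fy=5,interpolation=cv2.INTER_CUBIC))
E
```

```text
rim [array([491.5, -57.1,  50. ]), array([594. , -59.8,  50. ]), array([ 482.6, -244.1,   50. ]), array([ 588.6, -247.6,   50. ])]
deck [386.3   4.7  12. ] [671.3  14.7  12. ]
guides [467.5  31.3  26. ] [583.6  41.   26. ]
fin [542.8 -74.1  86. ] [ 541.5 -121.9   86. ]
```

View pics/w1c.png

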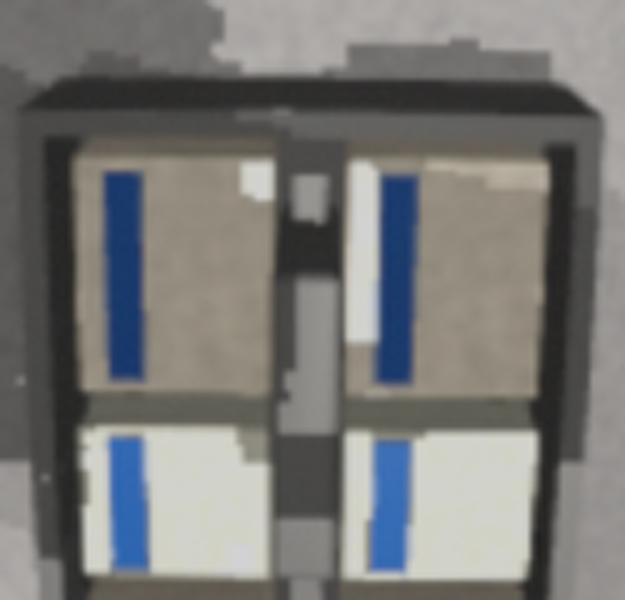

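>>> play_rows([
  [[0,0,35],0,100],
  [[0,0,75],0,100],
  [[0,0,105],0.005,100],
  [[0,0,116],0.005,100],
  [[0,0,116],0.005,100],
])

```text
clock: 2.65
tool_pos: [541.3, -92.5, 64.2]
orientation: [-3.14, -0.0, 1.545]
wrist_force: [0.4, -0.0, 0.3]
gripper_width: 87.2
grasp_force: 0.0
```

>>> play_rows([
  [[0,0,0],0,0],
  [[0,0,0],0,0],
  [[0,0,0],0,0],
  [[0,0,0],0,0],
  [[0,0,0],0,0],
], newtons=15)

```text
clock: 3.28
tool_pos: [541.6, -92.7, 64.7]
orientation: [3.141, 0.0, 1.545]
wrist_force: [0.4, -0.5, -0.1]
gripper_width: 44.9
grasp_force: 0.0
```

>>> play_rows([
  [[0,0,0],0,0],
  [[0,0,0],0,0],
  [[0,0,0],0,0],
  [[0,0,0],0,0],
  [[0,0,0],0,0],
])

```text
clock: 3.9
tool_pos: [539.6, -92.4, 64.4]
orientation: [-3.137, -0.001, 1.545]
wrist_force: [-5.4, -0.4, 4.0]
gripper_width: 12.0
grasp_force: 15.0
```

>>> play_rows([
  [[0,0,-2],0,0],
  [[0,0,-4],0,0],
  [[0,0,-6],0,0],
  [[0,0,-8],0,0],
  [[0,0,-8],0,0],
])

```text
clock: 4.53
tool_pos: [541.9, -92.8, 72.7]
orientation: [3.141, 0.0, 1.545]
wrist_force: [-1.1, -0.4, -7.0]
gripper_width: 12.1
grasp_force: 15.0
```

>>> play_rows([
  [[0,0,-2],0,0],
  [[0,0,-4],0,0],
  [[0,0,-6],0,0],
  [[0,0,-8],0,0],
  [[0,0,-8],0,0],
])

```text
clock: 5.15
tool_pos: [541.7, -92.7, 80.8]
orientation: [3.141, 0.0, 1.545]
wrist_force: [0.2, -0.2, -6.0]
gripper_width: 12.1
grasp_force: 15.0
```

Run:
```python
from h import *
im=snap('wrist','w2');a=snap('scene','s2')
A=cv2.resize(im[130:330,240:385],None,fx=3,fy=3,interpolation=cv2.INTER_CUBIC)
b=a[175:280,225:325];B=cv2.resize(b,None,fx=3.6,fy=600/105/1.587,interpolation=cv2.INTER_CUBIC)
B=cv2.resize(b,(360,378),interpolation=cv2.INTER_CUBIC)
o=np.zeros((600,800,3),np.uint8);o[:600,:435]=A;o[:378,440:]=B;cv2.imwrite('pics/c2.png',o[:,:,::-1])
```

```text
(no output)
```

View pics/c2.png

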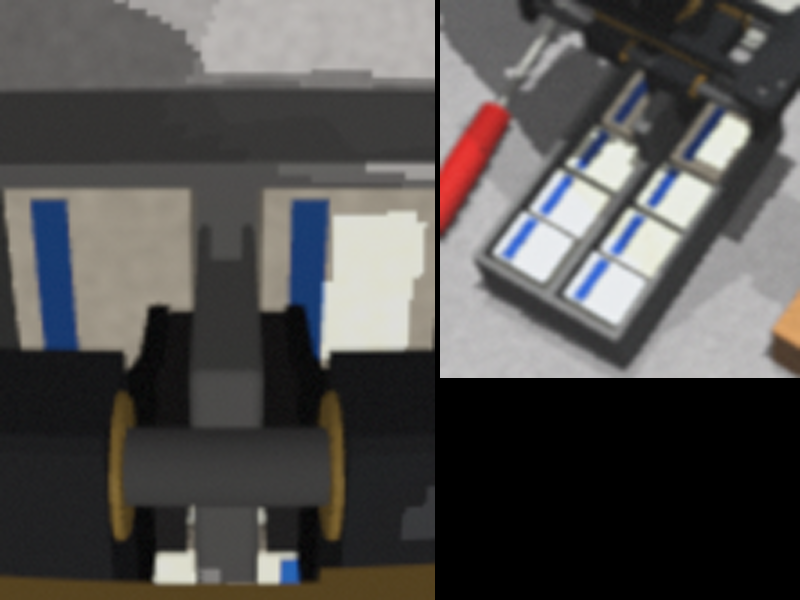

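The fin is gripped and the front is raised. To see whether the back edge lifted too, I'll compare the back wall with the first picture.

Run:
```python
from h import *
a=cv2.imread('pics/scene0.png',0);b=cv2.imread('pics/s2.png',0)
c=eyes.get_calibration('scene');K=c['K'];M=np.linalg.inv(c['T'])
def pj(p):
    q=M[:3,:3]@np.array(p)+M[:3,3]; return np.array([K[0,2]+K[0,0]*q[0]/-q[2],K[1,2]-K[1,1]*q[1]/-q[2]])
for x,y,w,h in((230,240,50,40),(234,228,40,25),(262,240,25,20)):
    t=a[y:y+h,x:x+w]; r=cv2.matchTemplate(b[y-8:y+h+8,x-8:x+w+8],t,cv2.TM_CCOEFF_NORMED);_,m,_,l=cv2.minMaxLoc(r);print(m,l[0]-8,l[1]-8)
p0=np.array([538,-230,40.]);print('px per tilt .1',pj(p0+[0,-3,1.5])-pj(p0),'lift16',pj(p0+[0,0,16])-pj(p0),'+y5',pj(p0+[0,5,0])-pj(p0))
```

```text
0.9694854021072388 2 -1
0.9324840307235718 2 -1
0.9736005663871765 2 -1
px per tilt .1 [-0.83825895  0.7141955 ] lift16 [-0.77778417 -3.44139626] +y5 [ 1.27053772 -1.71435328]
```

```bash
cat > heel.py <<'E'
from h import *
def disp(tag,p0=np.array([537.,-228,40])):
    rows=[];rhs=[]
    for n in('scene','top'):
        a=cv2.imread(f'pics/{n}0.png',0);im=snap(n,n+tag);b=cv2.cvtColor(im,cv2.COLOR_RGB2GRAY)
        c=eyes.get_calibration(n);K=c['K'];M=np.linalg.inv(c['T'])
        def pj(p):
            q=M[:3,:3]@np.array(p)+M[:3,3]; return np.array([K[0,2]+K[0,0]*q[0]/-q[2],K[1,2]-K[1,1]*q[1]/-q[2]])
        u=pj(p0); x,y=u.astype(int); h=20 if n=='scene' else 14
        f=8;t=cv2.resize(a[y-h:y+h,x-h:x+h],None,fx=f,fy=f,interpolation=cv2.INTER_CUBIC);S=14
        g=cv2.resize(b[y-h-S:y+h+S,x-h-S:x+h+S],None,fx=f,fy=f,interpolation=cv2.INTER_CUBIC)
        _,m,_,l=cv2.minMaxLoc(cv2.matchTemplate(g,t,cv2.TM_CCOEFF_NORMED));d=np.array(l)/f-S
        print(n,'score %.2f'%m,d)
        rows.append(np.stack([(pj(p0+e)-u)for e in np.eye(3)],1));rhs.append(d)
    print('disp of heel region',np.linalg.lstsq(np.vstack(rows),np.hstack(rhs),rcond=None)[0].round(1))
if __name__=='__main__':
    import sys;disp(sys.argv[1])
E
python3 heel.py a
```

```text
scene score 0.97 [ 2.    -0.875]
top score 0.85 [-0.875 -1.5  ]
disp of heel region [4.  2.9 3.3]
```

The heel region is essentially on the bench. I'll drag the tray forward with lateral and yaw correction.

>>> play_rows([
  [[6,-2,-2],-0.01,0],
  [[14,-4,-2],-0.02,0],
  [[23,-7,-2],-0.03,0],
  [[32,-9,-2],-0.04,0],
  [[40,-11,-2],-0.045,0],
])

```text
clock: 5.98
tool_pos: [531.5, -51.7, 82.6]
orientation: [3.142, 0.0, 1.591]
wrist_force: [-0.2, -0.6, -6.9]
gripper_width: 11.7
grasp_force: 15.0
```

```bash
python3 go.py 528.6 -3.7 82.5 1.612
```

```text
t5.97 pos [531.5 -51.7  82.6] rpy [3.142 0.    1.591] F [-0.2 -0.6 -6.9] w 11.7
shift 48.0 -1.9 0.1 twist -0.021
```

>>> play_rows([
  [[7,0,0],-0.005,0],
  [[16,-1,0],-0.01,0],
  [[26,-1,0],-0.02,0],
  [[37,-2,0],-0.02,0],
  [[48,-2,0],-0.02,0],
])

```text
clock: 6.6
tool_pos: [528.5, -3.7, 82.6]
orientation: [-3.141, -0.0, 1.61]
wrist_force: [-0.3, -0.0, -6.8]
gripper_width: 11.8
grasp_force: 15.0
```

```bash
python3 go.py 528.6 -3.7 74 1.612
python3 - <<'E'
from h import *
s=env.get_state();im=snap('wrist','w3');a=snap('scene','s3')
A=cv2.resize(im[60:220,180:450],(540,320),interpolation=cv2.INTER_CUBIC)
B=cv2.resize(a[110:260,215:395],None,fx=1.8,fy=1.8,interpolation=cv2.INTER_CUBIC)
o=np.zeros((600,540,3),np.uint8);o[:320]=A;o[325:325+B.shape[0],:B.shape[1]]=B;cv2.imwrite('pics/c3.png',o[:,:,::-1])
E
```

```text
t6.60 pos [528.5  -3.7  82.6] rpy [-3.141 -0.     1.61 ] F [-0.3 -0.  -6.8] w 11.8
shift -0.0 0.1 8.6 twist -0.002
```

View pics/c3.png

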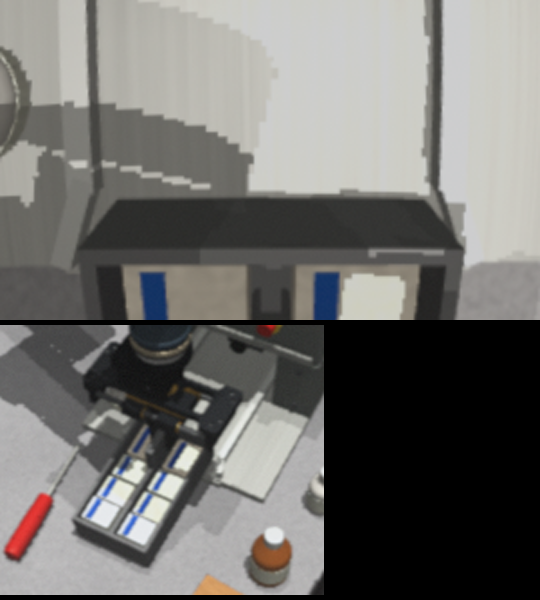

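The tray's front is over the deck, centred between the guides within about 2 mm (front corners at (115,200) and (423,200), guides at 100 and 430). Lowering the toe onto the deck.

>>> play_rows([
  [[0,0,2],0,0],
  [[0,0,4],0,0],
  [[0,0,5],0,0],
  [[0,0,6],0,0],
  [[0,0,6],0,0],
])

```text
clock: 7.32
tool_pos: [528.8, -4.7, 76.5]
orientation: [3.141, 0.0, 1.61]
wrist_force: [0.2, 3.5, -2.6]
gripper_width: 12.3
grasp_force: 15.0
```

>>> play_rows([
  [[0,0,0.5],0,0],
  [[0,0,1],0,0],
  [[0,0,1.5],0,0],
  [[0,0,2],0,0],
  [[0,0,2],0,0],
])

```text
clock: 7.95
tool_pos: [528.8, -4.5, 75.7]
orientation: [3.141, 0.0, 1.61]
wrist_force: [-2.5, 4.6, 7.1]
gripper_width: 11.7
grasp_force: 15.0
```

>>> play_rows([
  [[0,0,0],0,40],
  [[0,0,0],0,40],
  [[0,0,0],0,40],
  [[0,0,0],0,40],
  [[0,0,0],0,40],
])

```text
clock: 8.57
tool_pos: [528.7, -4.6, 74.4]
orientation: [-3.141, 0.0, 1.61]
wrist_force: [-0.5, -0.3, -0.4]
gripper_width: 34.4
grasp_force: 0.0
```

>>> play_rows([
  [[0,0,-15],0,50],
  [[0,0,-40],0,55],
  [[0,0,-70],0,60],
  [[0,0,-80],0,60],
  [[0,0,-80],0,60],
])

```text
clock: 9.2
tool_pos: [529.1, -4.6, 155.4]
orientation: [3.14, 0.001, 1.61]
wrist_force: [1.1, 0.2, 0.9]
gripper_width: 51.8
grasp_force: 0.0
```

```bash
python3 heel.py b; python3 go.py 538 -215 150 1.612
python3 - <<'E'
from h import *
im=snap('wrist','w4');b=cv2.imread('pics/sceneb.png')
A=cv2.resize(im[100:350,190:440],(500,500),interpolation=cv2.INTER_CUBIC)
B=cv2.resize(b[140:280,215:365],(300,280))
o=np.zeros((500,800,3),np.uint8);o[:,:500]=A[:,:,::-1];o[:280,500:]=B;cv2.imwrite('pics/c4.png',o)
E
```

```text
scene score 0.11 [-11.75  -3.5 ]
top score 0.14 [-1.125 -3.375]
disp of heel region [-7.8 -8.  25.7]
t9.30 pos [528.1  -4.4 154. ] rpy [-3.14 -0.    1.61] F [-0.3  0.7 -0.9] w 52.0
shift -210.8 1.7 4.0 twist -0.002
```

View pics/c4.png

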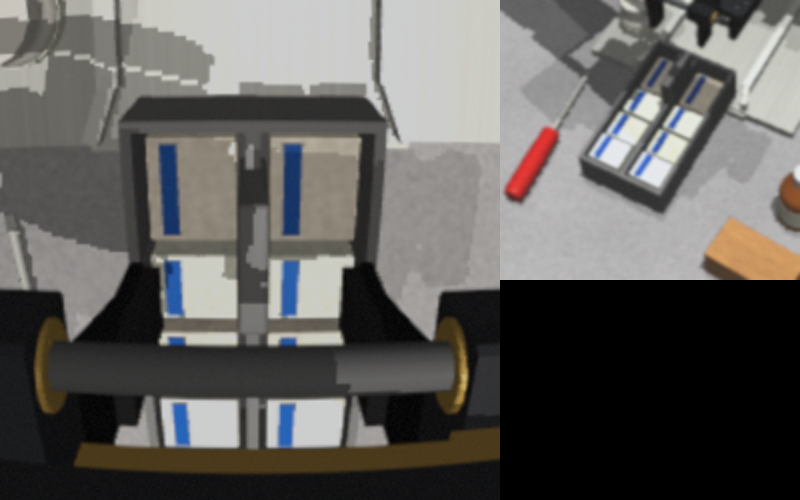

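The tray's toe is inside the deck edge, with the front bottom corners at wrist pixels (260,149) and (379,149) and the right one close to the guide. Computing the tray's pose.

Run:
```python
from h import *
np.set_printoptions(precision=1,suppress=True)
s=env.get_state();p,r=s['tool_pos'],s['orientation']
W=lambda u,v,z:wz(u/2+190,v/2+100,z,p,r)
print('bottom front',W(140,98,12),W(379,98,12)); print('rim front',W(121,130,61),W(387,130,61))
print('rim at x~-? sides',W(133,262,58),W(371,262,58))
print('guide inner near flare end / bend',W(110,140,26),W(122,85,26),W(393,135,26),W(378,80,26),'far',W(116,5,26),W(372,5,26))
S=lambda u,v,z:onz('scene',u/2+215,v/2+140,z)
S=lambda u,v,z:onz('scene',(u-500)/2+215,v/2+140,z)
print('back rim',S(584,165,50),S(660,208,50),'front rim',S(658,40,61),S(736,72,61))
```

```text
bottom front [473.9  32.9  12. ] [590.   37.5  12. ]
rim front [474.6  26.5  61. ] [583.9  30.7  61. ]
rim at x~-? sides [478.  -33.3  58. ] [583.5 -29.2  58. ]
guide inner near flare end / bend [461.9  14.6  26. ] [467.8  40.9  26. ] [595.2  22.2  26. ] [585.9  47.7  26. ] far [464.6  78.   26. ] [580.9  82.1  26. ]
back rim [ 493.8 -165.3   50. ] [ 599.6 -169.    50. ] front rim [473.9  28.6  61. ] [583.   33.7  61. ]
```

>>> play_rows([
  [[-45,0,0],0,65],
  [[-100,0,0],0,65],
  [[-155,0,0],0,65],
  [[-196,1,10],0,65],
  [[-196,1,40],0,65],
])

```text
clock: 9.98
tool_pos: [538.9, -204.8, 114.3]
orientation: [3.138, 0.003, 1.605]
wrist_force: [-0.3, 1.1, -0.4]
gripper_width: 56.5
grasp_force: 0.0
```

```bash
python3 go.py 537 -200 30 1.612
```

```text
t9.97 pos [ 538.9 -204.8  114.3] rpy [3.138e+00 3.000e-03 1.605e+00] F [-0.3  1.1 -0.4] w 56.5
shift 4.8 -1.7 84.3 twist -0.007
```

>>> play_rows([
  [[0,-1,25],0,65],
  [[0,-1,55],0,65],
  [[0,-1,75],0,65],
  [[0,-1,84],0,65],
  [[0,-1,84],0,65],
])

```text
clock: 10.6
tool_pos: [535.8, -200.0, 29.5]
orientation: [-3.14, -0.001, 1.61]
wrist_force: [-0.1, 0.4, 0.7]
gripper_width: 56.3
grasp_force: 0.0
```

```bash
python3 go.py 535.7 -176 30 1.612
python3 - <<'E'
from h import *
s=env.get_state();im=snap('wrist','w5');cv2.imwrite('pics/c5.png',cv2.resize(im[:,:,::-1][0:330,130:500],None,fx=1.75,fy=1.75,interpolation=cv2.INTER_CUBIC))
E
```

```text
t10.60 pos [ 535.8 -200.    29.5] rpy [-3.14e+00 -1.00e-03  1.61e+00] F [-0.1  0.4  0.7] w 56.3
shift 24.0 0.9 -0.5 twist -0.002
```

View pics/c5.png

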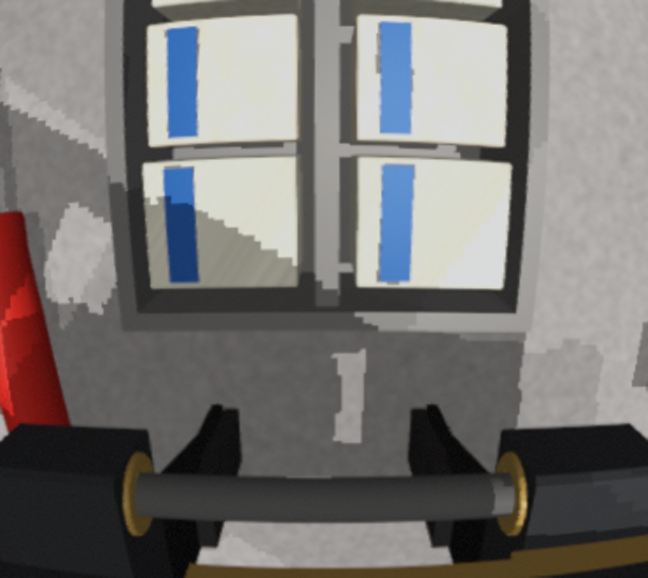

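The back rim (corners (122,328) and (533,331) in the crop) is square to the gripper and centred on it. Computing the gap, then pushing.

Run:
```python
from h import *
np.set_printoptions(precision=1,suppress=True)
s=env.get_state();p,r=s['tool_pos'],s['orientation']
print(wz(199.7,187.4,50,p,r),wz(434.6,189.1,50,p,r))
```

```text
[ 481.3 -158.4   50. ] [ 592.4 -155.    50. ]
```

>>> play_rows([
  [[4,0,0],0,65],
  [[9,0,0],0,65],
  [[14,0,0],0,65],
  [[18,0,0],0,65],
  [[22,0,0],0,65],
])

```text
clock: 11.28
tool_pos: [535.5, -178.0, 30.7]
orientation: [3.141, 0.0, 1.61]
wrist_force: [-0.9, 1.0, 0.8]
gripper_width: 56.3
grasp_force: 0.0
```

>>> play_rows([
  [[5,0,0],0,65],
  [[11,0,0],0,65],
  [[18,0,0],0,65],
  [[25,0,0],0,65],
  [[32,0,0],0,65],
])

```text
clock: 11.9
tool_pos: [534.6, -146.5, 30.6]
orientation: [3.141, 0.001, 1.61]
wrist_force: [0.7, -4.7, -2.4]
gripper_width: 56.5
grasp_force: 2.4
```

>>> play_rows([
  [[7,0,0],0,65],
  [[14,0,0],0,65],
  [[21,0,0],0,65],
  [[28,0,0],0,65],
  [[35,0,0],0,65],
])

```text
clock: 12.52
tool_pos: [533.4, -111.6, 30.9]
orientation: [3.14, 0.001, 1.61]
wrist_force: [-0.0, -6.6, 0.4]
gripper_width: 56.5
grasp_force: 3.4
```

>>> play_rows([
  [[7,0,0],0,65],
  [[14,0,0],0,65],
  [[21,0,0],0,65],
  [[28,0,0],0,65],
  [[35,0,0],0,65],
])

```text
clock: 13.15
tool_pos: [533.5, -78.3, 31.9]
orientation: [3.137, 0.004, 1.612]
wrist_force: [-0.8, -12.4, 6.7]
gripper_width: 56.6
grasp_force: 6.0
```

>>> play_rows([
  [[6,0,0],0,65],
  [[12,0,0],0,65],
  [[18,0,0],0,65],
  [[24,0,0],0,65],
  [[30,0,0],0,65],
])

```text
clock: 13.78
tool_pos: [531.9, -47.5, 32.0]
orientation: [3.138, 0.002, 1.61]
wrist_force: [0.1, -8.3, 6.3]
gripper_width: 56.6
grasp_force: 4.4
```

Run:
```python
from h import *
np.set_printoptions(precision=1,suppress=True)
s=env.get_state();p,r=s['tool_pos'],s['orientation'];print(p,s['wrist_force'])
a=snap('wrist','w6')
# dark/bright profile down the column left of fin/rim
for u in(260,360):print(u,a[120:250:3,u].mean(1).round())
```

```text
[531.9 -47.5  32. ] [ 0.1 -8.3  6.3]
260 [214. 214. 214. 214. 213. 147. 141. 143. 145. 144. 144. 136.  95.  93.
  94.  97. 138. 141. 141. 140. 141. 141. 203. 210. 141. 140. 140. 140.
 139. 139. 140. 140. 138. 136. 136. 138. 138. 136. 139. 135.  48.  47.
  46.  47.]
360 [151. 151. 150. 151. 150. 150. 150. 149. 149. 148. 153. 205.  93.  94.
  93. 100. 204. 180. 142. 141. 141. 139. 138. 137. 136. 135. 134. 133.
 132. 131. 128.  66.  65.  67.  65.  65.  66.  66.  67. 129.  48.  46.
  46.  47.]
```

>>> play_rows([
  [[3,0,-2],0,65],
  [[8,0,-4],0,65],
  [[13,0,-6],0,65],
  [[18,0,-6],0,65],
  [[23,0,-6],0,65],
])

```text
clock: 14.45
tool_pos: [529.2, -23.1, 36.5]
orientation: [-3.141, 0.0, 1.61]
wrist_force: [-0.7, -3.7, -0.2]
gripper_width: 56.5
grasp_force: 2.2
```

Run:
```python
from h import *
a=snap('scene','s7');b=snap('wrist','w7')
np.set_printoptions(precision=1,suppress=True)
s=env.get_state();p,r=s['tool_pos'],s['orientation']
# white carton mask -> corners of cartons as tray orientation
m=((b.min(2)>195)).astype(np.uint8)
c,_=cv2.findContours(m,cv2.RETR_EXTERNAL,cv2.CHAIN_APPROX_SIMPLE)
for k in c:
    if cv2.contourArea(k)>150: print(cv2.boundingRect(k),cv2.contourArea(k))
for u in(240,250,260,360,370):print(u,b[100:220:3,u].mean(1).round())
```

```text
(338, 166, 84, 39) 1836.0
(338, 80, 84, 74) 5734.0
(491, 79, 10, 102) 175.5
(218, 79, 84, 67) 3284.5
(185, 64, 7, 56) 228.0
(62, 43, 57, 67) 2791.5
(496, 34, 14, 148) 695.5
(220, 3, 14, 66) 505.0
(442, 0, 53, 182) 6076.0
(337, 0, 82, 70) 3872.0
(234, 0, 68, 67) 3254.0
240 [121. 121. 120. 120. 121. 120. 119. 120. 120. 117.  65.  67.  67.  66.
  65.  65.  69. 141.  97.  93.  94.  94. 134. 105.  65.  64. 113. 114.
  63.  65.  65.  65.  65.  63.  63.  65.  64.  64.  63.  63.]
250 [213. 214. 213. 213. 212. 212. 212. 212. 213. 202. 153. 142. 141. 142.
 144. 144. 143. 141.  96.  91.  93.  95. 135. 142. 143. 140. 138. 141.
 150. 140. 139. 139. 141. 141. 140. 139. 139. 139. 139. 139.]
260 [212. 211. 211. 211. 211. 213. 213. 214. 214. 213. 213. 169. 141. 142.
 143. 142. 140. 136.  96.  92.  94.  98. 138. 140. 139. 139. 140. 149.
 212. 141. 139. 139. 139. 139. 139. 138. 138. 138. 140. 137.]
360 [149. 149. 150. 150. 150. 151. 151. 151. 150. 151. 150. 149. 149. 149.
 148. 148. 153. 213. 101.  91.  93. 102. 204. 150. 142. 140. 140. 139.
 139. 137. 136. 135. 134. 133. 132. 132.  66.  66.  65.  64.]
370 [215. 215. 215. 214. 214. 214. 213. 214. 214. 214. 214. 214. 214. 215.
 215. 215. 215. 213. 104.  92.  94. 100. 210. 212. 212. 213. 213. 215.
 216. 216. 216. 215. 172. 170. 169. 169. 168. 141. 139. 139.]
```

>>> play_rows([
  [[4,0,0],0,65],
  [[9,0,0],0,65],
  [[14,0,0],0,65],
  [[19,0,0],0,65],
  [[23,0,0],0,65],
])

```text
clock: 15.18
tool_pos: [528.6, -0.1, 36.6]
orientation: [3.142, 0.0, 1.61]
wrist_force: [-0.7, -5.3, -1.2]
gripper_width: 56.4
grasp_force: 2.2
```

>>> play_rows([
  [[1,0,0],0,65],
  [[2,0,0],0,65],
  [[3,0,0],0,65],
  [[4,0,0],0,65],
  [[5,0,0],0,65],
])

```text
clock: 15.8
tool_pos: [528.4, 4.5, 36.6]
orientation: [3.142, 0.0, 1.61]
wrist_force: [0.2, -3.9, -0.8]
gripper_width: 56.7
grasp_force: 2.3
```

>>> play_rows([
  [[1,0,0],0,65],
  [[2,0,0],0,65],
  [[3,0,0],0,65],
  [[3.5,0,0],0,65],
  [[4,0,0],0,65],
])

```text
clock: 16.42
tool_pos: [528.2, 8.5, 36.6]
orientation: [3.142, 0.0, 1.61]
wrist_force: [0.8, -5.5, 0.2]
gripper_width: 56.5
grasp_force: 2.3
```

>>> play_rows([
  [[0.5,0,0],0,65],
  [[1,0,0],0,65],
  [[1.5,0,0],0,65],
  [[2,0,0],0,65],
  [[2.5,0,0],0,65],
])

```text
clock: 17.05
tool_pos: [528.1, 11.0, 36.6]
orientation: [3.142, 0.0, 1.61]
wrist_force: [-0.8, -5.7, -0.4]
gripper_width: 56.6
grasp_force: 2.4
```

>>> play_rows([
  [[0.5,0,0],0,65],
  [[1,0,0],0,65],
  [[1.5,0,0],0,65],
  [[2,0,0],0,65],
  [[2.5,0,0],0,65],
])

```text
clock: 17.68
tool_pos: [528.0, 13.5, 36.6]
orientation: [-3.142, 0.0, 1.61]
wrist_force: [0.7, -4.8, -0.8]
gripper_width: 56.3
grasp_force: 2.5
```

>>> play_rows([
  [[0.5,0,0],0,65],
  [[1,0,0],0,65],
  [[1.5,0,0],0,65],
  [[2,0,0],0,65],
  [[2.5,0,0],0,65],
])

```text
clock: 18.3
tool_pos: [527.9, 16.0, 36.6]
orientation: [3.142, 0.0, 1.61]
wrist_force: [0.7, -4.6, 0.4]
gripper_width: 56.7
grasp_force: 2.5
```

>>> play_rows([
  [[0.5,0,0],0,65],
  [[1,0,0],0,65],
  [[1.5,0,0],0,65],
  [[2,0,0],0,65],
  [[2.5,0,0],0,65],
])

```text
clock: 18.92
tool_pos: [527.8, 18.5, 36.6]
orientation: [3.142, 0.0, 1.61]
wrist_force: [1.2, -4.8, 1.0]
gripper_width: 56.6
grasp_force: 2.5
```

>>> play_rows([
  [[0.5,0,0],0,65],
  [[1,0,0],0,65],
  [[1.5,0,0],0,65],
  [[2,0,0],0,65],
  [[2.5,0,0],0,65],
])

```text
clock: 19.55
tool_pos: [527.7, 21.0, 36.6]
orientation: [3.142, 0.0, 1.61]
wrist_force: [1.1, -4.3, 1.1]
gripper_width: 56.2
grasp_force: 2.5
```

>>> play_rows([
  [[0.5,0,0],0,65],
  [[1,0,0],0,65],
  [[1.5,0,0],0,65],
  [[2,0,0],0,65],
  [[2.5,0,0],0,65],
])

```text
clock: 20.18
tool_pos: [527.6, 23.5, 36.6]
orientation: [3.142, 0.0, 1.61]
wrist_force: [0.4, -4.7, -0.5]
gripper_width: 56.8
grasp_force: 2.5
```

>>> play_rows([
  [[0.5,0,0],0,65],
  [[1,0,0],0,65],
  [[1.5,0,0],0,65],
  [[2,0,0],0,65],
  [[2.5,0,0],0,65],
])

```text
clock: 20.8
tool_pos: [527.5, 26.0, 36.6]
orientation: [-3.142, 0.0, 1.61]
wrist_force: [0.6, -5.4, 0.6]
gripper_width: 56.6
grasp_force: 2.5
```

>>> play_rows([
  [[0.5,0,0],0,65],
  [[1,0,0],0,65],
  [[1.5,0,0],0,65],
  [[2,0,0],0,65],
  [[2.5,0,0],0,65],
])

```text
clock: 21.42
tool_pos: [527.4, 28.5, 36.6]
orientation: [-3.142, 0.0, 1.61]
wrist_force: [0.8, -4.8, 0.4]
gripper_width: 56.4
grasp_force: 2.5
```

>>> play_rows([
  [[0.5,0,0],0,65],
  [[1,0,0],0,65],
  [[1.5,0,0],0,65],
  [[2,0,0],0,65],
  [[2.5,0,0],0,65],
])

```text
clock: 22.05
tool_pos: [527.4, 30.2, 36.6]
orientation: [3.142, 0.001, 1.61]
wrist_force: [-0.0, -9.9, 1.7]
gripper_width: 56.1
grasp_force: 4.9
```

>>> play_rows([
  [[0.5,0,0],0,65],
  [[1,0,0],0,65],
  [[1.5,0,0],0,65],
  [[2,0,0],0,65],
  [[2.5,0,0],0,65],
])

```text
clock: 22.68
tool_pos: [527.8, 31.8, 36.6]
orientation: [3.141, 0.002, 1.612]
wrist_force: [-0.3, -11.6, -1.3]
gripper_width: 56.6
grasp_force: 5.8
```

Felt it give. I'll push on slightly.

>>> play_rows([
  [[0.4,0,0],0,65],
  [[0.8,0,0],0,65],
  [[1.2,0,0],0,65],
  [[1.5,0,0],0,65],
  [[1.5,0,0],0,65],
])

```text
clock: 23.3
tool_pos: [527.7, 33.4, 36.6]
orientation: [3.141, 0.002, 1.612]
wrist_force: [1.0, -11.7, 0.7]
gripper_width: 56.5
grasp_force: 5.7
```

>>> play_rows([
  [[0.3,0,0],0,65],
  [[0.7,0,0],0,65],
  [[0.7,0,0],0,65],
  [[-2,0,0],0,65],
  [[-8,0,0],0,65],
])

```text
clock: 23.92
tool_pos: [526.7, 27.8, 36.4]
orientation: [-3.14, -0.001, 1.61]
wrist_force: [0.4, -0.5, -0.4]
gripper_width: 56.5
grasp_force: 0.0
```

>>> play_rows([
  [[-10,0,0],0,65],
  [[-25,0,0],0,65],
  [[-40,0,0],0,65],
  [[-40,0,0],0,65],
  [[-40,0,0],0,65],
])

```text
clock: 24.55
tool_pos: [528.8, -13.2, 36.5]
orientation: [-3.141, -0.0, 1.609]
wrist_force: [0.0, -1.0, -0.1]
gripper_width: 56.1
grasp_force: 0.0
```

Run:
```python
from h import *
np.set_printoptions(precision=1,suppress=True)
s=env.get_state();p,r=s['tool_pos'],s['orientation'];print(p,s['wrist_force'],s['clock'])
b=snap('wrist','w8');a=snap('scene','s8')
g=b.mean(2)
for u in(235,270,350,385):print(u,g[120:232:2,u].round().astype(int))
for v in(120,150):print(v,g[v,190:445:3].round().astype(int))
```

```text
[528.8 -13.2  36.5] [ 0.  -1.  -0.1] 24.55
235 [117 117 118 117 115  81 135 126  79  61  45  46  44  46  58  75  75  75
  75  75 103 112 112 112 113 113 112 113 112 112 112 111 112 111 111 110
 109 110 110 112 112 106  90  92  93  92  91  90  93  95  94  94  94  96
  95  94]
270 [209 209 210 210 210 211 210 147  73  49  46  45  48  46  68  76  76  76
  75  79 107 112 177 163 113 112 112 112 110 113 112 111 111 112 112 112
 112 113 112 112 112 103  92  90  92  94  94  94  94  93  94  96  94  90
  90  93]
350 [209 209 209 209 210 210 206 129  71  47  44  46  46  62 148 157 158 157
 157 161 192 193 193 193 193 193 189 122 112 112 111 112 112 112 112 112
 111 111 110 108 106  94  94  93  94  94  94  92  90  91  93  93  94  92
  92  97]
385 [214 214 214 214 214 214 214 190  96  56  48  48  48  57 170 173 174 174
 174 180 210 212 212 212 211 210 149 140 140 140 139 140 140 139 138 138
 138 137 122 106 103  90  89  88  90  92  94  95  93  91  93  92  90  90
  89  89]
120 [128 128 127 127 127  49  43  49 161 210 210 211 134 115 117 117 118 119
 187 210 210 209 208 209 208 209 210 209 210 210 211 213 211 210 212 211
 210 202 110  79  79 100 156 156 156 156 102  78  81  91 202 210 210 210
 167 149 149 149 149 148 172 210 210 210 208 214 214 214 214 214 214 214
 214 214 214 215 214 214 214  69  42  41 119 162 162]
150 [186 133  81  73  73  72  71  70  72  73  72  73  73  74  75  75  74  74
  75  75  76  75  76  77  76  76  77  77  76  76  77  77  78  77  77  77
  84  83  83 123 131 155 156 156 157 157 157 157 158 158 157 157 158 158
 158 158 158 159 158 158 159 159 175 174 174 173 174 173 173 173 171 170
 170 169 169 168 168 167 166 164 163 162 164 164 163]
```

Run:
```python
from h import *
np.set_printoptions(precision=1,suppress=True)
s=env.get_state();p,r=s['tool_pos'],s['orientation']
print('rim',[wz(u,159.5,62,p,r) for u in(235,385)],'rim if z55',wz(310,159.5,55,p,r),'deck edge',wz(235,202,12,p,r),wz(385,201,12,p,r))
```

```text
rim [array([493.3,  43.8,  62. ]), array([557.6,  46.2,  62. ])] rim if z55 [525.5  43.4  55. ] deck edge [479.5   8.1  12. ] [572.1  12.3  12. ]
```

>>> play_rows([
  [[-30,0,-30],0,65],
  [[-50,0,-70],0,65],
  [[-60,0,-100],0,65],
  [[-60,0,-100],0,65],
  [[-60,0,-100],0,65],
])

```text
clock: 25.28
tool_pos: [530.6, -72.2, 135.9]
orientation: [-3.14, -0.001, 1.61]
wrist_force: [-0.1, -0.3, -1.4]
gripper_width: 56.4
grasp_force: 0.0
```

```bash
python3 -c "
from rig import ticket;print(ticket.sign_off())"
```

```text
the job is handed in; nothing more can be done
None
```

I loaded the tray and handed the job in at about 25 s, with no verdict returned: it measures square to the bay with its back edge about 34 mm inside the deck edge, its flatness inferred from the push forces. By feel the plunger is in about 4 mm, no move went near the other things (not re-measured), and the gripper is clear.

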